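# Press the endpin plug home with the bench clamp

### The arm

A 6-joint arm with a two-finger parallel gripper is mounted at the origin on the work surface. World frame = base frame: x ahead of the robot, y to its left, z up, the work surface at z = 0. Lengths are in m, angles in rad, forces in N, time in s.
With the tool pointing down it reaches from about 0.25 to 0.775 m from the base axis. Payload 4 kg.
Tool frame: the origin (TCP) lies on the centre line of the jaws, within the pads' length; the fingertips stand 8 mm ahead of it and the grasp point (between the pads) lies 11 mm behind it; z points along the fingers, y is the direction in which the jaws open and shut (so a half turn about z gives the same grasp; the last joint's range is limited). The gripper opens to 94 mm and grips with 3 to 60 N. Pads are 16 mm wide; open, the fingers measure 119 mm over their backs; the gripper's body (75 mm by 177 mm) begins 78 mm behind the grasp point.
Start: joints at [1.041, 0.087, 1.371, -0, 1.684, -0.103], TCP at [0.228, 0.501, 0.214] pointing down, gripper open.
Joint ranges: [-3.1, 3.1], [-0.76, 2.03], [0.27, 2.55], [-1.08, 4.22], [0.17, 2.65], [-2.57, 2.57]. Speed limits (rad/s): [2.79, 2.79, 3.14, 3.14, 3.14, 3.14].

### API

Orientations are given as [roll, pitch, yaw] about the fixed x, y, z axes, in that order (R = Rz(yaw) Ry(pitch) Rx(roll)).
In Python, from bench import robot gives the robot as it stands.
- The arm moves only by the shell command python3 -m crank 'ROWS' [OPENING]. ROWS is JSON, a list of rows, each a list of 4 numbers: the shift along the tool's x, y, z scaled (see below), then the turn about the tool's z scaled (see below). A call has exactly 10 rows; each row shifts and turns the commanded pose from where the row before left it, along the tool's axes as they then stand; what a row does not reach is not made up. The controller multiplies each number of a shift by 0.2 m and each number of a turn by pi/2 rad. A row lasts 1/8 s, in which the tool goes at most 62.5 mm and 10.7 degrees, less where a joint would pass 70% of its speed; a pose out of reach is approached as far as the arm can. A call with a number of a shift or a turn outside -1 to 1 is refused whole. A call with a gripper value outside its range is refused whole. OPENING is the gripper command: -1 is fully open, 1 is shut, values between are in proportion, set as the call begins (- or left out, the last holds). The fingers move at their own pace and stop on an object; the grip force is fixed at half the most. Time passes only in rows, so rows that do not move let the fingers close, or fill a call up. It gives the time, the measured TCP pose, the force and the opening at its end, in the units of the state.
- robot.get_obs(): the state, without advancing time (a new reading comes with each control period).
- robot.snapshot(name): name is "side" or "top" or "wrist"; returns (picture, depth): 480x640x3 uint8, red, green, blue; 480x640 float32, m along the optical axis (not along the pixel's ray), 0 where there is no reading.
- robot.camera_params(name): a dict with "fx", "fy", "cx", "cy" (pixels), "world_from_camera" (4x4, takes a point from camera to world coordinates). Camera axes: x right, y down, z forward; pixel columns grow to the right and rows downward; lengths in m; the calibration is good to about 2 mm. A picture is of the moment at which its call begins: read the wrist's pose just before it. camera_params takes no time and is no camera call; for the wrist camera it gives the pose at the moment of the call.
- robot.close_job(): hands the job in, once; it reports no verdict.
The state is a dict: "time": time; "joint_positions": joint angles; "qvel": joint speeds; "joint_torque": joint torques, N m; "tool_pos": TCP position; "ee_rot": TCP orientation; "wrist_force": force on the tool from outside, world axes, zero at the start; "wrist_torque": the same for the moment, N m; "width": finger opening in m.
Only numpy, scipy, OpenCV 4.12 (cv2) and the standard library are available. Lean on these libraries where they do the work, as an engineer would, in place of code of your own. Each camera call takes 0.05 s, during which the arm holds its last target.

### The job

Pump the wooden trigger handle of the bench clamp, full strokes down and up, until its green jaw has pressed the dark endpin plug fully home in the maple block. Then hold down the red release lever until the jaw has slid all the way back, and let go. Work the clamp only by its trigger and its lever, never touch the jaw or the plug, and leave the cup, the jar and the spare plug where they stand.

Things in the scene. Friction and masses are not known exactly. Their poses are not given: they have to be found in the camera images.
- trigger_pad (a point): Top centre of the wooden trigger grip (64 mm along the bar, 36 wide), the clamp's highest part, 157 mm above the bench at rest. Pressed straight down it sinks 50 mm to a hard stop (4 to 8 N, up to 15 N while pushing the plug), swinging on an axle 68 mm ahead (+x) and 32 below; springs back up. Axes at rest: x level along the bar to the jaw and plug, z up; they tilt as it is pressed.
- release_pad (a point): Top centre of the red release lever's pad (40 mm along the bar, 36 wide) at the clamp's rear end, 132 mm behind the trigger pad (-x), 87 mm above the bench. Pressed straight down (2 to 6 N) it sinks up to 17 mm to a stop; 12 mm or more frees the jaw, which a spring slides home in about 1 s while held. Springs up when let go; nods a little during pumping. Axes as for trigger_pad.
- jaw_travel (a joint): Distance of the green jaw from home, m: 0 fully back. Each full trigger stroke (down to the stop, back up to rest) moves it on one notch, 12 mm; at the bottom it is 2 to 5 mm further, then drops back onto the notch: 0.010, 0.022, 0.034, 0.046, 0.058. It starts at 0, 0.010 or 0.022; the stroke that reaches the last notch seats the plug: 3 to 5 strokes in all. More do no harm.
- plug_travel (a joint): How far the plug still stands out of the maple block, m: 0 with the underside of its head flush on the block. It starts 15 to 28 mm out, is tight in its hole and stays where it is pushed.
- jaw: The clamp's sliding green jaw with the steel ladder strip behind it. Origin: the clamp's origin on the bench, moved with the jaw along the bar.
- plug: The cello endpin plug in the clamp: black round head 32 mm across and 8 mm thick on a 23 mm reddish shank, lying level along the bar, axis 62 mm above the bench. Origin: centre of the underside of the head; x points into the block.
- cup: Bystander: square white cup, 58 x 58 x 48 mm, stained red inside, origin at its underside.
- jar: Bystander: amber glass jar with a red lid, 72 mm across, 85 mm high, origin at its underside.
- spare: Bystander: a loose reddish plug standing on its head, 32 mm across, 38 mm high, origin at its underside.

How it is judged:
On the way:
1. the jaw, pumped forward, has pressed the plug home (within 3 mm) (value of joint plug_travel below 0.003 m and value of joint jaw_travel above 0.055 m), for 0.1 s.
At the end, for the whole second after the job is handed in: The plug is fully home in the block (standing out less than 3 mm) and the jaw is all the way back (within 5 mm of its home) (value of joint plug_travel below 0.003 m and value of joint jaw_travel below 0.005 m); the robot touches nothing.
It fails at once if the robot touches the plug or the jaw (contact force between any of the fingers, the arm and plug above 0.5 N or contact force between any of the fingers, the arm and jaw above 0.5 N).
It fails at once if the cup, the jar or the spare plug is moved by more than 20 mm or knocked over (distance of any of cup, jar, spare from where it was at the start of the episode above 0.02 m or angle between any of cup, jar, spare's own z axis and vertical above 0.6 rad).
It also fails if it takes over 51 s, if anything falls off the work surface, if the arm or the gripper's body presses on something with over 40 N, if the wrist force passes 120 N, or if a joint passes its speed limit or range.

## Working session

There is one attempt and no reset: what is moved stays moved. The work goes in short steps, Python scripts to look and compute and a shell command to move; the robot and the scene stay as the last step left them, time stands still between calls to the robot, and variables do not carry over. Pictures are saved under pics/ and viewed, and the job is handed in when it is done.

```bash
mkdir -p pics
python3 - <<'E'
from bench import robot
import cv2
print(robot.get_obs())
for n in("side","top"):
    p,d=robot.snapshot(n); cv2.imwrite(f"pics/{n}0.png",p[:,:,::-1])
    import numpy as np; np.save(f"pics/{n}0.npy",d); np.save(f"pics/{n}0rgb.npy",p)
    print(n,robot.camera_params(n))
E
```

```text
{'time': 0.0, 'joint_positions': array([ 1.04091703e+00,  8.79417847e-02,  1.37224526e+00, -4.48052343e-05,
        1.68359121e+00, -1.03104493e-01]), 'qvel': array([ 0.0023475 , -0.0014424 , -0.00066571, -0.00056441,  0.00026322,
       -0.00051487]), 'joint_torque': array([ 4.85891560e-04, -3.40182531e+01, -3.02428114e+01,  7.19439215e-02,
        3.28710792e-02, -1.48907866e-04]), 'tool_pos': array([0.2274159 , 0.50019799, 0.21231595]), 'ee_rot': array([-3.13941407e+00, -1.80651948e-04,  2.71481266e+00]), 'wrist_force': array([0.29960078, 0.27460012, 0.89990979]), 'wrist_torque': array([-0.07189998,  0.00046426, -0.0109284 ]), 'width': 0.09401369482707751}
side {'fx': 481.6769624665396, 'fy': 481.6769624665396, 'cx': 323.3668478290309, 'cy': 241.06418348242252, 'world_from_camera': array([[-0.9106901 , -0.23469163,  0.33994614,  0.36764724],
       [-0.41303199,  0.50350497, -0.7588724 ,  0.6331976 ],
       [ 0.00693643, -0.83150622, -0.55547214,  0.49594483],
       [ 0.        ,  0.        ,  0.        ,  1.        ]])}
top {'fx': 507.1758367706546, 'fy': 507.1758367706546, 'cx': 319.55590865344493, 'cy': 234.0126209454704, 'world_from_camera': array([[-0.01311811, -0.98838148,  0.15142644,  0.46292904],
       [-0.99990208,  0.01370463,  0.00283025,  0.12290216],
       [-0.00487261, -0.15137448, -0.98846448,  0.9513596 ],
       [ 0.        ,  0.        ,  0.        ,  1.        ]])}
```

View pics/side0.png

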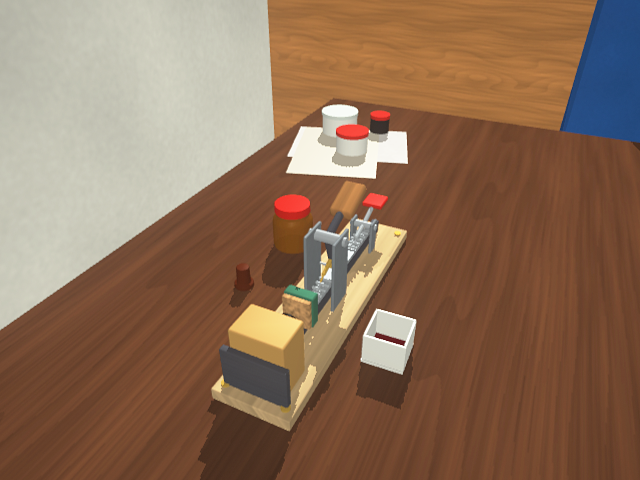

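View pics/top0.png

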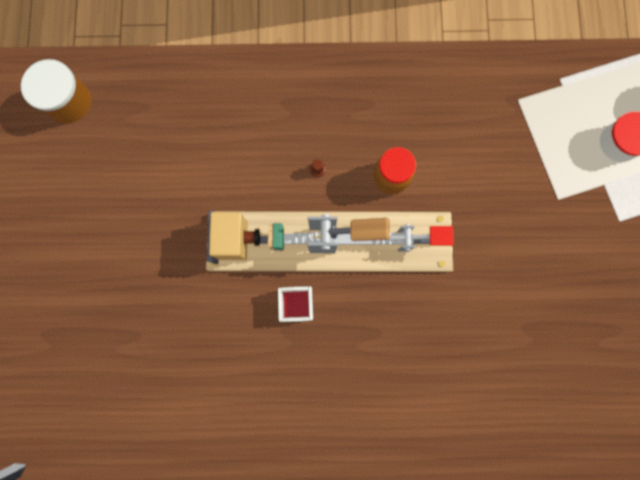

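The top view shows the bar lying along world y. The block is on the left, the trigger grip is near pixel (370,229) and the red pad near (441,236). The jar at (397,165), spare at (318,168) and cup at (296,304) all stand clear of the bar.

```bash
cat > h.py <<'E'
import numpy as np,cv2
def ray(P,u,v,z):
    T=P["world_from_camera"]; d=T[:3,:3]@np.array([(u-P["cx"])/P["fx"],(v-P["cy"])/P["fy"],1]); o=T[:3,3]
    return o+d*(z-o[2])/d[2]
def dep(P,u,v,d):
    T=P["world_from_camera"]; return T[:3,:3]@(np.array([(u-P["cx"])/P["fx"],(v-P["cy"])/P["fy"],1])*d)+T[:3,3]
E
python3 - <<'E'
from bench import robot
from h import *
P=robot.camera_params("top"); im=np.load("pics/top0rgb.npy"); D=np.load("pics/top0.npy")
hsv=cv2.cvtColor(im,cv2.COLOR_RGB2HSV)
def comp(mask,box,name,z):
    m=np.zeros_like(mask);x0,y0,x1,y1=box;m[y0:y1,x0:x1]=mask[y0:y1,x0:x1]
    n,l,s,c=cv2.connectedComponentsWithStats(m); k=1+np.argmax(s[1:,4]); mm=(l==k)
    r=cv2.minAreaRect(np.argwhere(mm)[:,::-1].astype(np.float32))
    print(name,s[k],c[k],r, "ray",ray(P,*r[0],z).round(4))
    v,u=np.nonzero(mm); pts=np.array([dep(P,a,b,D[b,a]) for a,b in zip(u,v) if D[b,a]>0]); 
    print("  dep med",np.median(pts,0).round(4),"pct",np.percentile(pts,[3,97],axis=0).round(4).tolist())
red=((hsv[...,0]<6)|(hsv[...,0]>174))&(hsv[...,1]>200)&(hsv[...,2]>150)
comp(red.astype(np.uint8),(420,215,470,260),"red",.087)
print(hsv[229,370],hsv[235,225],hsv[262,330])
wood=(hsv[...,0]<15)&(hsv[...,1]>120)&(hsv[...,2]>90)
comp(wood.astype(np.uint8),(345,212,395,246),"trig",.157)
gr=(hsv[...,0]>60)&(hsv[...,0]<95)&(hsv[...,1]>100)
comp(gr.astype(np.uint8),(260,215,300,260),"jaw",.08)
blk=(hsv[...,2]<60).astype(np.uint8); 
comp(red.astype(np.uint8),(370,140,425,195),"jarlid",.085)
# base board outline
b=(hsv[...,0]>15)&(hsv[...,0]<28)&(hsv[...,1]>60)&(hsv[...,2]>130)
comp(b.astype(np.uint8),(195,205,460,280),"board",.02)
big=cv2.resize(im[200:285,195:465],None,fx=2.9,fy=2.9,interpolation=cv2.INTER_CUBIC); cv2.imwrite("pics/z1.png",big[:,:,::-1])
E
```

```text
red [431 227  22  17 319] [441.19749216 235.40438871] ((441.5, 235.0), (16.0, 21.0), 90.0) ray [ 0.5907 -0.0845  0.087 ]
  dep med [ 0.5903 -0.0835  0.088 ] pct [[0.5767, -0.1008, 0.0853], [0.6029, -0.0666, 0.0908]]
[ 16 143 180] [ 19 118 232] [ 19  76 237]
trig [351 228   1   4   4] [351.  229.5] ((351.0, 229.5), (3.0, 0.0), -90.0) ray [0.5912 0.0752 0.157 ]
  dep med [0.5927 0.0747 0.1488] pct [[0.5902, 0.0746, 0.1466], [0.5948, 0.0748, 0.1491]]
jaw [274 225   9  24 178] [277.52808989 236.34269663] ((278.0, 236.5), (8.0, 23.0), 0.0) ray [0.593  0.1977 0.08  ]
  dep med [0.5924 0.1984 0.0889] pct [[0.5738, 0.1917, 0.086], [0.6104, 0.2039, 0.0918]]
jarlid [380 148  34  35 951] [396.77917981 165.0168244 ] ((396.5, 165.0), (34.0, 33.0), 90.0) ray [ 0.7169 -0.0119  0.085 ]
  dep med [ 0.7169 -0.0128  0.0851] pct [[0.6898, -0.0386, 0.0815], [0.7442, 0.0138, 0.0879]]
board [  206   211   247    61 10716] [324.24505412 242.9391564 ] ((329.0, 241.0), (60.0, 246.0), 90.0) ray [0.5923 0.1082 0.02  ]
  dep med [0.5765 0.1219 0.0185] pct [[0.5386, -0.1042, 0.0036], [0.6489, 0.3059, 0.1557]]
```

View pics/z1.png

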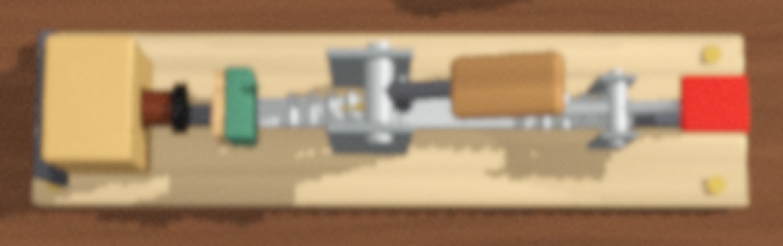

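```bash
python3 - <<'E'
from bench import robot
from h import *
P=robot.camera_params("top"); D=np.load("pics/top0.npy"); print(ray(P,370.2,229,.157),dep(P,370,229,D[229,370]))
P=robot.camera_params("side"); D=np.load("pics/side0.npy"); print(dep(P,347,195,D[195,347]))
E
python3 -m crank '[[0,0,0,0.091],[0,0,0,0.091],[0,0,0,0.091],[0,0,0,0.091],[0,0,0,0.091],[0,0,0,0.091],[0,0,0,0.091],[0,0,0,0.091],[0,0,0,0],[0,0,0,0]]' 1
```

```text
[0.59154884 0.04474928 0.157     ] [0.5913967  0.04516106 0.15796682]
[0.59322068 0.04582027 0.15825885]
time: 1.35
tool_pos: [0.2276, 0.5005, 0.2131]
ee_rot: [-3.141, 0.001, 1.573]
wrist_force: [0.5, -0.6, -0.4]
width: 0.0008
```

```bash
python3 -m crank '[[-0.229,0.182,0,0],[-0.229,0.182,0,0],[-0.229,0.182,0,0],[-0.229,0.182,0,0],[-0.229,0.182,0,0],[-0.229,0.182,0,0],[-0.229,0.182,0,0],[-0.229,0.182,0,0],[-0.229,0.182,0,0],[-0.229,0.182,0,0]]' 1
```

```text
time: 2.6
tool_pos: [0.5929, 0.0412, 0.2135]
ee_rot: [3.141, -0.0, 1.573]
wrist_force: [0.4, 0.5, 0.8]
width: 0.0003
```

```bash
python3 -m crank '[[0,0,0.06,0],[0,0,0.06,0],[0,0,0.06,0],[0,0,0.06,0],[0,0,0.06,0],[0,0,0.06,0],[0,0,0.06,0],[0,0,0.04,0],[0,0,0,0],[0,0,0,0]]' 1
python3 - <<'E'
from bench import robot
import cv2
p,d=robot.snapshot("side");cv2.imwrite("pics/s1.png",p[:,:,::-1])
E
```

```text
time: 3.85
tool_pos: [0.5922, 0.0415, 0.1234]
ee_rot: [3.139, 0.003, 1.571]
wrist_force: [-1.9, -4.9, 7.3]
width: 0.0002
```

View pics/s1.png

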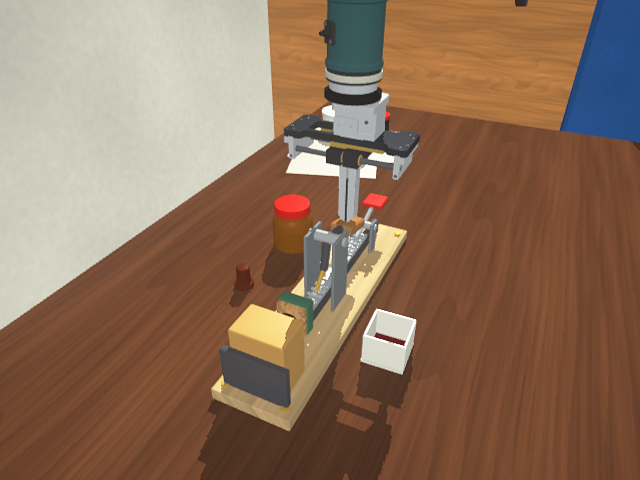

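The fingers are pressing the grip near (347,222), and the jaw at (295,310) has moved up to the plug. Continue down to the stop.

```bash
python3 -m crank '[[0,0,0.015,0],[0,0,0.015,0],[0,0,0.015,0],[0,0,0.01,0],[0,0,0,0],[0,0,0,0],[0,0,0,0],[0,0,0,0],[0,0,0,0],[0,0,0,0]]' 1
```

```text
time: 5.15
tool_pos: [0.5925, 0.0423, 0.1174]
ee_rot: [3.136, 0.002, 1.572]
wrist_force: [-8.2, -2.3, 23.2]
width: 0.0006
```

```bash
python3 -m crank '[[0,0,-0.06,0],[0,0,-0.06,0],[0,0,-0.06,0],[0,0,-0.06,0],[0,0,-0.06,0],[0,0,-0.02,0],[0,0,0,0],[0,0,0,0],[0,0,0,0],[0,0,0,0]]' 1
python3 - <<'E'
from bench import robot
import cv2
p,d=robot.snapshot("side");cv2.imwrite("pics/s2.png",p[200:430,180:430,::-1].repeat(2,0).repeat(2,1))
E
```

```text
time: 6.4
tool_pos: [0.5917, 0.0428, 0.1741]
ee_rot: [-3.141, -0.0, 1.571]
wrist_force: [0.6, -0.2, -0.1]
width: 0.0004
```

View pics/s2.png

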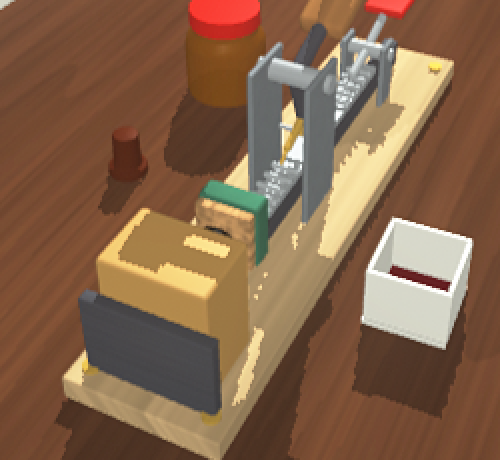

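Jaw now sits against the plug's rim, with trigger at rest again. Stroke 2:

```bash
python3 -m crank '[[0,0,0.06,0],[0,0,0.06,0],[0,0,0.06,0],[0,0,0.06,0],[0,0,0.05,0],[0,0,0.03,0],[0,0,0,0],[0,0,0,0],[0,0,0,0],[0,0,0,0]]' 1
python3 -m crank '[[0,0,-0.06,0],[0,0,-0.06,0],[0,0,-0.06,0],[0,0,-0.06,0],[0,0,-0.06,0],[0,0,-0.02,0],[0,0,0,0],[0,0,0,0],[0,0,0,0],[0,0,0,0]]' 1
python3 - <<'E'
from bench import robot
import cv2
p,d=robot.snapshot("side");cv2.imwrite("pics/s3.png",p[200:430,180:430,::-1].repeat(2,0).repeat(2,1))
E
```

```text
time: 7.7
tool_pos: [0.593, 0.0416, 0.1171]
ee_rot: [3.135, 0.002, 1.571]
wrist_force: [-6.4, -3.2, 24.3]
width: 0.0005
time: 8.95
tool_pos: [0.5917, 0.0428, 0.1741]
ee_rot: [-3.141, -0.0, 1.571]
wrist_force: [-0.2, 0.2, 0.2]
width: 0.0008
```

View pics/s3.png

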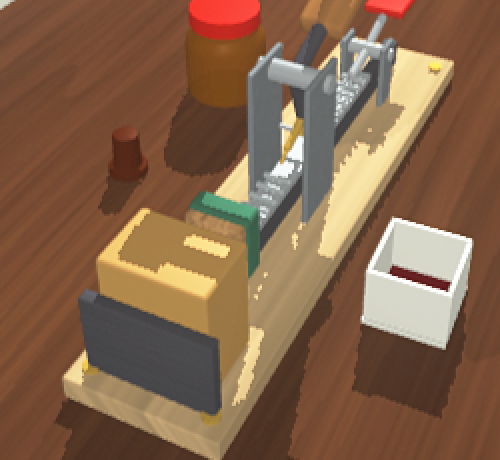

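Each stroke advances the jaw one notch: its front moved from about (235,190) to (225,205) in the zoom. Stroke 3:

```bash
python3 -m crank '[[0,0,0.06,0],[0,0,0.06,0],[0,0,0.06,0],[0,0,0.06,0],[0,0,0.05,0],[0,0,0.03,0],[0,0,0,0],[0,0,0,0],[0,0,0,0],[0,0,0,0]]' 1
python3 -m crank '[[0,0,-0.06,0],[0,0,-0.06,0],[0,0,-0.06,0],[0,0,-0.06,0],[0,0,-0.06,0],[0,0,-0.02,0],[0,0,0,0],[0,0,0,0],[0,0,0,0],[0,0,0,0]]' 1
python3 - <<'E'
from bench import robot
import cv2
p,d=robot.snapshot("side");cv2.imwrite("pics/s4.png",p[200:430,180:430,::-1].repeat(2,0).repeat(2,1))
E
```

```text
time: 10.25
tool_pos: [0.593, 0.0416, 0.1171]
ee_rot: [3.135, 0.002, 1.571]
wrist_force: [-7.0, -4.1, 22.8]
width: 0.0004
time: 11.5
tool_pos: [0.5917, 0.0428, 0.1741]
ee_rot: [-3.141, -0.0, 1.571]
wrist_force: [0.4, -0.2, -1.0]
width: 0.0004
```

View pics/s4.png

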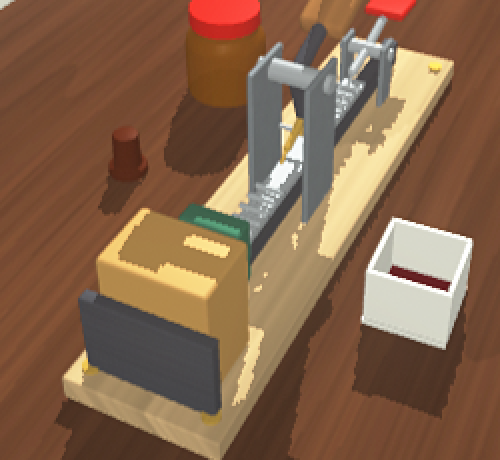

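```bash
python3 -m crank '[[0,0,0.06,0],[0,0,0.06,0],[0,0,0.06,0],[0,0,0.06,0],[0,0,0.05,0],[0,0,0.03,0],[0,0,0,0],[0,0,0,0],[0,0,0,0],[0,0,0,0]]' 1
python3 -m crank '[[0,0,-0.06,0],[0,0,-0.06,0],[0,0,-0.06,0],[0,0,-0.06,0],[0,0,-0.06,0],[0,0,-0.02,0],[0,0,0,0],[0,0,0,0],[0,0,0,0],[0,0,0,0]]' 1
python3 - <<'E'
from bench import robot
import cv2
p,d=robot.snapshot("side");cv2.imwrite("pics/s5.png",p[200:430,180:430,::-1].repeat(2,0).repeat(2,1))
E
```

```text
time: 12.8
tool_pos: [0.5931, 0.0419, 0.1174]
ee_rot: [3.135, 0.002, 1.571]
wrist_force: [-8.0, -2.3, 24.3]
width: 0.0006
time: 14.05
tool_pos: [0.5917, 0.0428, 0.1741]
ee_rot: [-3.141, -0.0, 1.571]
wrist_force: [-0.3, -0.7, -0.1]
width: 0.0005
```

View pics/s5.png

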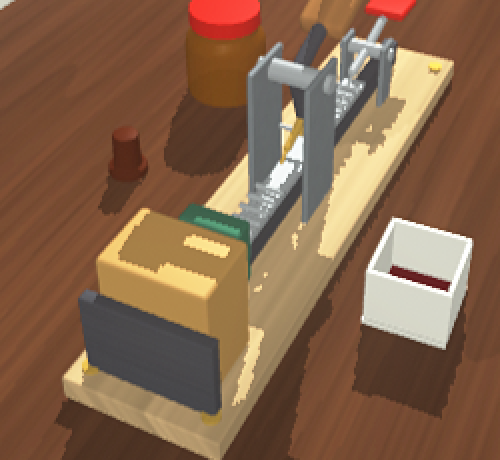

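Stroke 4 changed nothing in the picture, so the jaw is on its last notch. I'll check from the top after moving to the lever.

```bash
python3 -m crank '[[-0.1,0,0,0],[-0.16,0,0,0],[-0.16,0,0,0],[-0.16,0,0,0],[-0.065,0,0,0],[0,0,0,0],[0,0,0,0],[0,0,0,0],[0,0,0,0],[0,0,0,0]]' 1
python3 - <<'E'
from bench import robot
from h import *
p,d=robot.snapshot("top");cv2.imwrite("pics/t2.png",cv2.resize(p[200:285,195:465],None,fx=2.9,fy=2.9,interpolation=cv2.INTER_CUBIC)[:,:,::-1])
E
```

```text
time: 15.35
tool_pos: [0.592, -0.0856, 0.1745]
ee_rot: [3.142, -0.0, 1.572]
wrist_force: [-0.9, 0.4, -0.3]
width: 0.0001
```

View pics/t2.png

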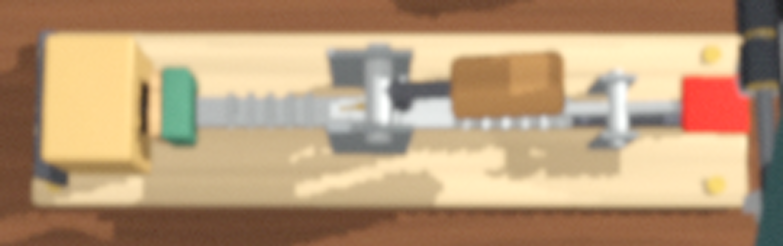

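The jaw advanced about 36 mm, which is three notches from 0.022 to 0.058. Next I press the lever.

```bash
python3 -m crank '[[0,0,0.06,0],[0,0,0.06,0],[0,0,0.06,0],[0,0,0.06,0],[0,0,0.06,0],[0,0,0.06,0],[0,0,0.06,0],[0,0,0.05,0],[0,0,0.02,0],[0,0,0,0]]' 1
python3 -m crank '[[0,0,0,0],[0,0,0,0],[0,0,0,0],[0,0,0,0],[0,0,0,0],[0,0,0,0],[0,0,0,0],[0,0,0,0],[0,0,0,0],[0,0,0,0]]' 1
python3 - <<'E'
from bench import robot
from h import *
p,d=robot.snapshot("top");cv2.imwrite("pics/t3.png",cv2.resize(p[200:285,195:465],None,fx=2.9,fy=2.9,interpolation=cv2.INTER_CUBIC)[:,:,::-1])
E
```

```text
time: 16.65
tool_pos: [0.5925, -0.0875, 0.079]
ee_rot: [3.139, 0.003, 1.571]
wrist_force: [-3.8, -3.5, 8.8]
width: 0.0007
time: 17.9
tool_pos: [0.5925, -0.0874, 0.079]
ee_rot: [3.139, 0.002, 1.571]
wrist_force: [-3.4, -2.6, 8.2]
width: 0.0008
```

View pics/t3.png

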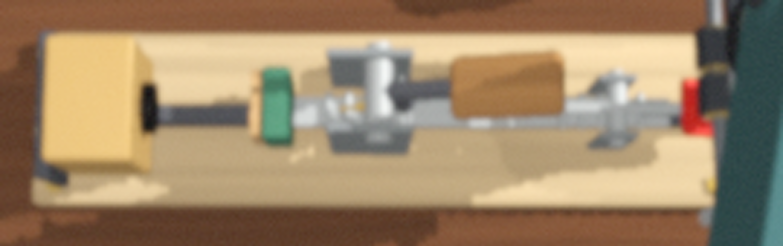

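The jaw is back by about 58 mm, which is home, and the plug head is flush on the block. I'll hold a little longer, then let go.

```bash
python3 -m crank '[[0,0,0,0],[0,0,0,0],[0,0,0,0],[0,0,0,0],[0,0,0,0],[0,0,0,0],[0,0,0,0],[0,0,0,0],[0,0,0,0],[0,0,0,0]]' 1
python3 -m crank '[[0,0,-0.06,0],[0,0,-0.06,0],[0,0,-0.06,0],[0,0,-0.06,0],[0,0,-0.06,0],[0,0,-0.08,0],[0,0,-0.08,0],[0,0,-0.08,0],[0,0,-0.08,0],[0,0,0,0]]' 1
python3 - <<'E'
from bench import robot
from h import *
p,d=robot.snapshot("top");cv2.imwrite("pics/t4.png",p[:,:,::-1])
P=robot.camera_params("top");hsv=cv2.cvtColor(p,cv2.COLOR_RGB2HSV)
m=((hsv[...,0]>60)&(hsv[...,0]<95)&(hsv[...,1]>100)).astype(np.uint8); m[:225]=0;m[260:]=0;m[:,:250]=0;m[:,310:]=0
r=cv2.minAreaRect(np.argwhere(m)[:,::-1].astype(np.float32));print(r,ray(P,*r[0],.08))
E
```

```text
time: 19.2
tool_pos: [0.5925, -0.0874, 0.079]
ee_rot: [3.139, 0.003, 1.571]
wrist_force: [-4.5, -3.4, 8.7]
width: 0.0003
time: 20.45
tool_pos: [0.5929, -0.0864, 0.2028]
ee_rot: [3.138, 0.001, 1.571]
wrist_force: [-0.5, 1.2, -0.1]
width: 0.0008
((290.0, 236.0), (22.0, 6.0), 90.0) [0.59363461 0.17679404 0.08      ]
```

View pics/t4.png

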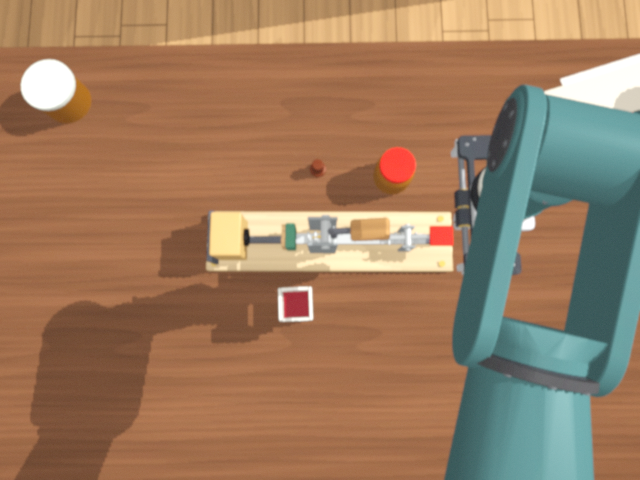

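The jaw is about 22 mm behind where it started (0.022), so it is at home. The plug is flush at (247,238), and the cup, jar and spare are unmoved. The robot is clear of everything.

Run:
```python
from bench import robot
print(robot.close_job())
```

```text
the job is handed in; nothing more can be done
None
```

The plug is pressed home and the jaw is all the way back. I handed the job in shortly after 20.5 s of the 51 s allowed.

- **Pumping:** I gave the trigger four full strokes with closed fingers. Each one reached the hard stop at about 23–24 N. The third stroke reached the last notch, and the fourth changed nothing in the picture.
- **Release:** I held the red lever down for about 2.5 s, then let go and lifted clear.
- **Last checks (top view):**
  - The jaw had gone forward about 36 mm, from 0.022 to 0.058. It then came back about 58 mm and ended about 21 mm behind where it started, which is its home.
  - The plug's head sits flush on the block, as far as the picture resolves.
  - The lever and trigger are up, and the cup, jar and spare plug stand at the same pixels as before.
  - The wrist force is near zero.

No check failed or disagreed. The jaw and plug travel were judged from the pictures only (about 2 mm accuracy), because the joint values can't be read.

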